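# Lay out mixer gears by size

## Robot

A 7-joint arm with a two-finger parallel gripper is mounted at the origin on the work surface. World frame = base frame: x ahead of the robot, y to its left, z up, the work surface at z = 0. Lengths are in m, angles in rad, forces in N, time in s.
With the tool pointing down it reaches from about 0.425 to 0.975 m from the base axis. Payload 16.7 kg.
Tool frame: the origin (TCP) lies between the finger pads; the fingertips stand 11 mm ahead of it and the grasp point (between the pads) lies 8 mm behind it; z points along the fingers, y is the line along which they close (so a half turn about z gives the same grasp; the last joint's range is limited). The gripper opens to 85 mm and grips with 20 to 120 N. Pads are 22 mm wide; open, the fingers measure 114 mm over their backs; the gripper's body (76 mm by 85 mm) begins 54 mm behind the grasp point. The pads swing forward as they close: fully open they stand 13 mm farther back than shut.
Start: joints at [1.05, 0.426, 0.074, 1.606, -0.034, 1.111, -0.067], TCP at [0.245, -0.629, 0.242] pointing down, gripper open.
Joint ranges: [-2.85, 2.85], [-0.5, 2.14], [-1.23, 1.37], [0.21, 2.46], [-1.02, 4.16], [0.16, 2.05], [-2.73, 2.73]. Speed limits (rad/s): [1.89, 1.89, 2.39, 2.39, 3.01, 3.01, 3.01].

## Interface

Orientations are given as a rotation vector (axis times angle).
In Python, from plant import robot gives the robot as it stands.
- The arm moves only by the tool carry_out, never from a script. Its argument "commands" is a list of rows, each an object with "travel": the shift along the tool's x, y, z in units of 40 mm (1.0 is 40 mm), a list of three; "delta_rot": the turn, a rotation vector about the tool's x, y, z in rad, a list of three; "jaw": the closure, from -1 (fully open) to 1 (shut). A call has 1 to 8 rows; each row shifts and turns the commanded pose from where the row before left it, along the tool's axes as they then stand; what a row does not reach is not made up. A row lasts 1/10 s, in which the tool goes at most 50 mm and 8.59 degrees, less where a joint would pass 70% of its speed; a pose out of reach is approached as far as the arm can. A call is refused whole if a number of a shift passes 1 or a number of a turn 0.15, either way. A call with a gripper value outside its range is refused whole. The fingers move at their own pace and stop on an object; "grip_force" is the grip in N (left out, the last holds). Time passes only in rows, so rows that do not move let the fingers close. It gives the time, the measured TCP pose, the force, the opening and the grip force at its end, in the units of the state.
- robot.read_state(): the state, without advancing time (a new reading comes with each control period).
- robot.grab_frame(name): name is "scene" or "side" or "wrist"; returns a dict with "frame" (480x640x3 uint8, blue, green, red), "fx", "fy", "cx", "cy" (pixels), "eye" and "orientation" of the camera in the world; the wrist camera has in their place "tool_from_camera" (4x4, takes a point from camera to tool coordinates, whose origin is the TCP and whose axes are the flange's). Camera axes: x right, y up, looking along -z (the intrinsics and any distortion apply to the point x, -y, -z); pixel columns grow to the right and rows downward; lengths in m; the calibration is good to about 2 mm. A picture is of the moment at which its call begins: read the wrist's pose just before it. There is no depth.
- robot.sign_off(): hands the job in; it is judged then, once.
Trained networks look in a picture, given as the dict that the camera call returned (one of the last four; its "shot" number tells which), for a name from the list of things; names that differ only in an ending like _2 or _b are one class to them, and where a whole thing is asked for, a point or a joint stands for the part that bears it (a point fixed in the world has none). Each returns a list of dicts, best first, with "conf" (0 to 1); they miss things now and then, are a little off and sometimes report something else, mostly with a low value. They report only what shows in the picture. A call takes as long as a camera call. They do not tell look-alikes from the thing itself.
- robot.find_in(picture, target): "point" ([column, row] in pixels, amid what is visible of it).
- robot.tip_of(picture, target): "point" ([column, row] in pixels: a listed point, or the origin of a listed thing).
The state is a dict: "time_s": time; "q": joint angles; "joint_vel": joint speeds; "joint_efforts": joint torques, N m; "eef_pos": TCP position; "orientation": TCP orientation; "force": force on the tool from outside, world axes, zero at the start; "moment": the same for the moment, N m; "finger_gap": opening from 0.0 (shut) to 1.0 (fully open); "grasp_force": force on a finger pad.
Only numpy, scipy, OpenCV 4.12 (cv2) and the standard library are available. Lean on these libraries where they do the work, as an engineer would, in place of code of your own. Each camera call takes 0.05 s, during which the arm holds its last target. There are 200 camera calls.

## Task

I am putting a hand mixer's gearbox back together: lay the four gears out on the board in order of size, one centred on each cork pad, flat with the hub up, the smallest on the pad next to the motor and the largest on the pad next to the gearbox housing. Leave the motor and the housing where they are.

Things in the scene. Friction and masses are not known exactly. Their poses are not given: they have to be found in the camera images.
- gear_36: The smallest of four loose ivory plastic gears: toothed disc 36 mm across and 12 mm thick, lying flat, with a plain round hub standing up from its centre, 22 mm in diameter, from 12 to 36 mm above the gear's underside (all four hubs are alike). Origin: centre of the underside; z up along the hub.
- gear_50: The second smallest of four loose ivory plastic gears: toothed disc 50 mm across and 12 mm thick, lying flat, with a plain round hub standing up from its centre, 22 mm in diameter, from 12 to 36 mm above the gear's underside (all four hubs are alike). Origin: centre of the underside; z up along the hub.
- gear_64: The second largest of four loose ivory plastic gears: toothed disc 64 mm across and 12 mm thick, lying flat, with a plain round hub standing up from its centre, 22 mm in diameter, from 12 to 36 mm above the gear's underside (all four hubs are alike). Origin: centre of the underside; z up along the hub.
- gear_78: The largest of four loose ivory plastic gears: toothed disc 78 mm across and 12 mm thick, lying flat, with a plain round hub standing up from its centre, 22 mm in diameter, from 12 to 36 mm above the gear's underside (all four hubs are alike). Origin: centre of the underside; z up along the hub.
- pad_a: Fixed round dark brown cork pad, 44 mm across and 3 mm thick, one end pad of the row. The four pads a, b, c, d stand in a straight row at 85 mm spacing on a fixed light wooden board (110 x 345 mm, 12 mm thick, on the table). Origin: centre of the pad's underside, on the board's top; the pad's top is 3 mm above it. x axis across the row, y axis along the row from pad_d towards pad_a.
- pad_b: Fixed round dark brown cork pad, 44 mm across and 3 mm thick, next to pad_a. The four pads a, b, c, d stand in a straight row at 85 mm spacing on a fixed light wooden board (110 x 345 mm, 12 mm thick, on the table). Origin: centre of the pad's underside, on the board's top; the pad's top is 3 mm above it. x axis across the row, y axis along the row from pad_d towards pad_a.
- pad_c: Fixed round dark brown cork pad, 44 mm across and 3 mm thick, between pad_b and pad_d. The four pads a, b, c, d stand in a straight row at 85 mm spacing on a fixed light wooden board (110 x 345 mm, 12 mm thick, on the table). Origin: centre of the pad's underside, on the board's top; the pad's top is 3 mm above it. x axis across the row, y axis along the row from pad_d towards pad_a.
- pad_d: Fixed round dark brown cork pad, 44 mm across and 3 mm thick, the other end pad of the row. The four pads a, b, c, d stand in a straight row at 85 mm spacing on a fixed light wooden board (110 x 345 mm, 12 mm thick, on the table). Origin: centre of the pad's underside, on the board's top; the pad's top is 3 mm above it. x axis across the row, y axis along the row from pad_d towards pad_a.
- motor: Electric motor, loose bystander standing upright on the table about 108 mm beyond one end pad of the row (either pad_a or pad_d): black-sleeved steel can 47 mm across and 46 mm high, brass boss and thin shaft up to 62 mm. Origin: centre of the underside. It marks the end where the smallest gear belongs.
- housing: Aluminium gearbox housing, loose bystander standing on the table beyond the other end of the row: flange 60 x 50 mm with a round 46 mm boss, 32 mm high. Origin: centre of the underside.
There are look-alikes about, which are no part of the job. What is shaped like the gear_50 but blue or turquoise is not meant.

How it is judged:
By the outcome, as a careful person would: the job done as asked, in the order asked, and still so for the second after the job is handed in, with the robot touching nothing.
It also fails if it takes over 80 s, if anything falls off the work surface, if the arm or the gripper's body presses on something with over 40 N, if the wrist force passes 120 N, or if a joint passes its speed limit or range.

## Working session

There is one attempt and no reset: what is moved stays moved. The work goes in short steps, Python scripts to look and compute and a tool call to move; the robot and the scene stay as the last step left them, time stands still between calls to the robot, and variables do not carry over. Pictures are saved under pics/ and viewed, at most 14 in all, crops included, and the job is handed in when it is done.

Besides the shell and the picture viewer there is one more tool, called after "Call:" as name([rows], argument=value, ...), one row to a line, values as JSON. carry_out: Moves the arm, as the interface text tells. Its arguments: {"type":"object","properties":{"commands":{"type":"array"},"grip_force":{"type":"number"}},"required":["commands"]}

```bash
mkdir -p pics; ls; python3 - <<'E'
from plant import robot
import cv2,numpy as np
print({k:np.round(v,3).tolist() for k,v in robot.read_state().items()})
for n in("scene","side","wrist"):
    p=robot.grab_frame(n); cv2.imwrite(f"pics/{n}0.png",p["frame"])
    print({k:(np.round(v,4).tolist() if not isinstance(v,str) else v) for k,v in p.items() if k!="frame"})
E
```

```text
pics
{'time_s': 0.0, 'q': [1.05, 0.427, 0.074, 1.607, -0.034, 1.111, -0.067], 'joint_vel': [0.0, 0.002, -0.001, 0.001, -0.001, 0.001, -0.001], 'joint_efforts': [0.0, -94.982, 3.761, -46.351, 0.019, 0.01, 0.0], 'eef_pos': [0.244, -0.629, 0.242], 'orientation': [-3.087, -0.579, 0.0], 'force': [-0.063, -0.179, 0.376], 'moment': [-0.03, 0.027, 0.021], 'grasp_force': 0.0, 'finger_gap': 0.997}
{'fx': 492.7456, 'fy': 492.7456, 'cx': 314.5196, 'cy': 240.0131, 'eye': [0.793, 0.3509, 0.6812], 'orientation': [0.2529, 0.7222, 2.3707], 'shot': 1}
{'fx': 467.1818, 'fy': 467.1818, 'cx': 317.5245, 'cy': 240.9715, 'eye': [0.1523, 0.5565, 0.5837], 'orientation': [0.3506, -1.1249, -2.3049], 'shot': 2}
{'fx': 341.4072, 'fy': 341.4072, 'cx': 319.3724, 'cy': 234.1088, 'tool_from_camera': [[-0.0008, 0.9619, 0.2733, 0.0699], [1.0, 0.0007, 0.0003, 0.0004], [0.0001, 0.2733, -0.9619, -0.1311], [0.0, 0.0, 0.0, 1.0]], 'shot': 3}
```

View pics/scene0.png

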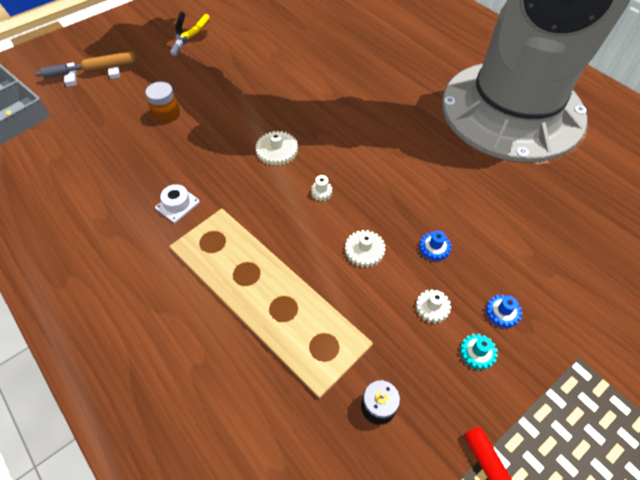

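View pics/side0.png

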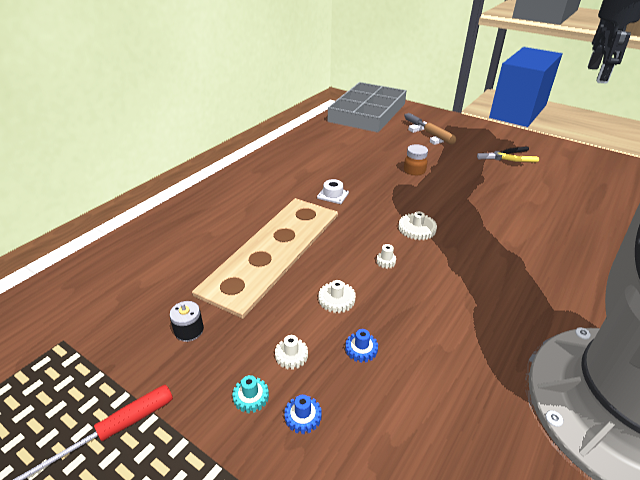

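Scene: motor at (381,400), housing at (176,203). Pads run (324,346) → (212,241). Ivory gears are 36 at (321,188), 50 at (434,304), 64 at (365,247) and 78 at (276,148); the blue and turquoise ones are decoys. The side view agrees: motor (186,320), pads (232,286) → (306,214), and gears 36 (387,257), 50 (291,350), 64 (337,295), 78 (417,225).

```bash
cat > h.py <<'E'
import numpy as np, cv2
from scipy.spatial.transform import Rotation as R
from plant import robot
def cam(p, st=None):
    """centre and rotation of the camera in the world"""
    if "eye" in p: return np.array(p["eye"]), R.from_rotvec(p["orientation"]).as_matrix()
    T=np.array(p["tool_from_camera"]); Rt=R.from_rotvec(st["orientation"]).as_matrix()
    return np.array(st["eef_pos"])+Rt@T[:3,3], Rt@T[:3,:3]
def ray(p,px,st=None):
    c,M=cam(p,st)
    d=M@np.array([(px[0]-p["cx"])/p["fx"],-(px[1]-p["cy"])/p["fy"],-1]); return c,d/np.linalg.norm(d)
def tri(rays):
    A=[np.eye(3)-np.outer(d,d) for _,d in rays]
    X=np.linalg.solve(sum(A),sum(a@c for a,(c,_) in zip(A,rays)))
    return X,max(np.linalg.norm(a@(X-c)) for a,(c,_) in zip(A,rays))
def atz(r,z): return r[0]+r[1]*(z-r[0][2])/r[1][2]
def proj(p,X,st=None):
    c,M=cam(p,st); v=M.T@(np.array(X)-c)
    return np.array([p["cx"]+p["fx"]*v[0]/-v[2],p["cy"]-p["fy"]*v[1]/-v[2]])
E
python3 - <<'E'
from h import *
a=robot.grab_frame("scene"); b=robot.grab_frame("side")
seed={"gear_36":((321,188),(387,257)),"gear_50":((434,304),(291,350)),"gear_64":((365,247),(337,295)),"gear_78":((276,148),(417,225)),
"pad_a":[((324,346),(232,286)),((283,308),(260,259)),((246,273),(284,235)),((212,241),(306,214))],"motor":((381,400),(186,320)),"housing":((176,203),(333,190))}
for n,s in seed.items():
    da=robot.tip_of(a,n); db=robot.tip_of(b,n)
    for sa,sb in (s if isinstance(s,list) else [s]):
        try:
            pa=min(da,key=lambda d:np.hypot(*(np.array(d["point"])-sa)));pb=min(db,key=lambda d:np.hypot(*(np.array(d["point"])-sb)))
            X,e=tri([ray(a,pa["point"]),ray(b,pb["point"])]); print(n,np.round(pa["point"],1),np.round(pb["point"],1),X.round(4),round(e,4),round(np.hypot(*X[:2]),3))
        except Exception as x: print(n,x,len(da),len(db))
E
```

```text
gear_36 [320.8 189.5] [386.1 262. ] [ 0.4333 -0.0772  0.0035] 0.0027 0.44
gear_50 [431.7 307.7] [292.4 353.2] [0.4471 0.2031 0.0036] 0.0017 0.491
gear_64 [358.8 249. ] [386.1 262. ] [0.4346 0.0159 0.0238] 0.0525 0.435
gear_78 [277.  148.8] [414.5 227.2] [ 0.4364 -0.2032  0.0085] 0.0017 0.481
pad_a [323.4 344.5] [231.6 285.4] [0.6171 0.1522 0.0167] 0.0017 0.636
pad_a [282.3 309.8] [260.4 258.7] [0.6275 0.0671 0.0119] 0.0012 0.631
pad_a [244.4 273.4] [283.  237.3] [ 0.637  -0.0178  0.0089] 0.0028 0.637
pad_a [217.1 241.5] [309.1 215.5] [ 0.6359 -0.0995  0.0121] 0.0025 0.644
motor [375.6 406.9] [189.1 329.3] [0.6142 0.2591 0.0015] 0.0 0.667
housing [178.2 209.6] [336.5 197.7] [ 0.6459 -0.2191 -0.0115] 0.0049 0.682
```

Call:
carry_out([
  {"travel":[0.72,-0.74,-0.09],"delta_rot":[0,0,0],"jaw":-1},
  {"travel":[0.72,-0.74,-0.09],"delta_rot":[0,0,0],"jaw":-1},
  {"travel":[0.72,-0.74,-0.09],"delta_rot":[0,0,0],"jaw":-1},
  {"travel":[0.72,-0.74,-0.09],"delta_rot":[0,0,0],"jaw":-1},
  {"travel":[0.72,-0.74,-0.09],"delta_rot":[0,0,0],"jaw":-1},
  {"travel":[0.72,-0.74,-0.09],"delta_rot":[0,0,0],"jaw":-1},
  {"travel":[0.72,-0.74,-0.09],"delta_rot":[0,0,0],"jaw":-1},
  {"travel":[0.72,-0.74,-0.09],"delta_rot":[0,0,0],"jaw":-1},
])

```text
time_s: 1.75
eef_pos: [0.3739, -0.3233, 0.2715]
orientation: [3.087, 0.579, 0.001]
force: [0.8, 0.6, -0.5]
finger_gap: 1.003
grasp_force: 0.0
```

Call:
carry_out([
  {"travel":[0.72,-0.74,-0.09],"delta_rot":[0,0,0],"jaw":-1},
  {"travel":[0.72,-0.74,-0.09],"delta_rot":[0,0,0],"jaw":-1},
  {"travel":[0.72,-0.74,-0.09],"delta_rot":[0,0,0],"jaw":-1},
  {"travel":[0.72,-0.74,-0.09],"delta_rot":[0,0,0],"jaw":-1},
  {"travel":[0.72,-0.74,-0.09],"delta_rot":[0,0,0],"jaw":-1},
  {"travel":[0.72,-0.74,-0.09],"delta_rot":[0,0,0],"jaw":-1},
  {"travel":[0,0,0],"delta_rot":[0,0,0],"jaw":-1},
  {"travel":[0,0,0],"delta_rot":[0,0,0],"jaw":-1},
])

```text
time_s: 2.55
eef_pos: [0.4704, -0.0961, 0.2928]
orientation: [3.087, 0.582, 0.0]
force: [-0.6, 0.1, -0.9]
finger_gap: 0.996
grasp_force: 0.0
```

```bash
python3 - <<'E'
from h import *
import pickle
s=robot.read_state(); p=robot.grab_frame("wrist"); print(s["time_s"],np.round(s["eef_pos"],4),np.round(s["orientation"],3),np.round(s["q"],2))
cv2.imwrite("pics/w1.png",p["frame"]); pickle.dump((s,{k:p[k] for k in p}),open("w1.pkl","wb"))
E
```

```text
2.55 [ 0.4704 -0.0961  0.2928] [3.087 0.582 0.   ] [ 0.38  0.08 -0.33  1.95  0.03  1.12 -1.16]
```

View pics/w1.png

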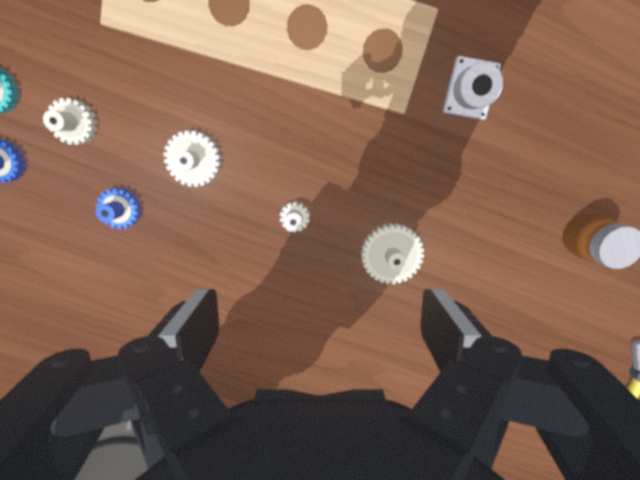

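Wrist view 1: hub bores are at about (53,120) for gear 50, (186,159) for 64, (293,220) for 36 and (397,261) for 78. The pads are at the top edge, so I'll shift toward the board for the second view.

Call:
carry_out([
  {"travel":[0.85,-0.38,0],"delta_rot":[0,0,0],"jaw":-1},
  {"travel":[0.85,-0.38,0],"delta_rot":[0,0,0],"jaw":-1},
  {"travel":[0.85,-0.38,0],"delta_rot":[0,0,0],"jaw":-1},
  {"travel":[0.85,-0.38,0],"delta_rot":[0,0,0],"jaw":-1},
  {"travel":[0,0,0],"delta_rot":[0,0,0],"jaw":-1},
])

```text
time_s: 3.1
eef_pos: [0.5769, 0.0117, 0.2922]
orientation: [-3.085, -0.582, -0.0]
force: [-0.9, 0.1, 0.1]
finger_gap: 1.003
grasp_force: 0.0
```

```bash
python3 - <<'E'
from h import *
import pickle
s=robot.read_state(); p=robot.grab_frame("wrist"); print(s["time_s"],np.round(s["eef_pos"],4),np.round(s["orientation"],3),np.round(s["joint_vel"],3))
cv2.imwrite("pics/w2.png",p["frame"]); pickle.dump((s,p),open("w2.pkl","wb"))
E
```

```text
3.1 [0.5769 0.0117 0.2922] [-3.085 -0.582 -0.   ] [ 0.04  -0.045  0.041  0.062 -0.011  0.006  0.057]
```

View pics/w2.png

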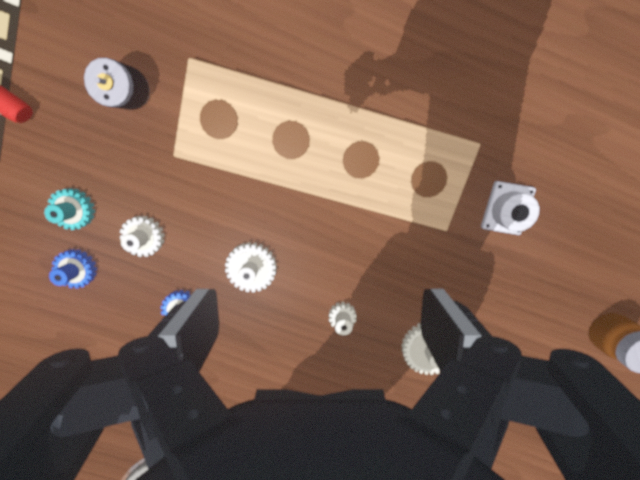

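Wrist view 2: pads at (219,119), (291,139), (361,159) and (429,179), motor (107,83), housing (515,212). Hub tops: 50 at (130,243), 64 at (247,274), 36 at (343,325).

```bash
cat >> h.py <<'E'
def blob(img,px,h,mode):
    """centre (sub-pixel) and ellipse axes of the blob at px within a window of half-size h; mode 'pad': low G/R (shadow-proof)"""
    x,y=map(int,np.round(px)); w=img[y-h:y+h+1,x-h:x+h+1].astype(float)
    g=w[...,1]/(w[...,2]+1) if mode=="pad" else -w.mean(2)
    g=cv2.GaussianBlur(cv2.resize(np.float32(g),None,fx=4,fy=4,interpolation=cv2.INTER_CUBIC),(0,0),3)
    u=cv2.normalize(g,None,0,255,cv2.NORM_MINMAX).astype(np.uint8)
    _,m=cv2.threshold(u,0,255,cv2.THRESH_BINARY_INV+cv2.THRESH_OTSU) if mode=="pad" else cv2.threshold(u,0,255,cv2.THRESH_BINARY+cv2.THRESH_OTSU)
    cs,_=cv2.findContours(m,cv2.RETR_EXTERNAL,cv2.CHAIN_APPROX_NONE)
    c=min((c for c in cs if len(c)>20),key=lambda c:np.linalg.norm(c.mean((0,1))-g.shape[0]/2))
    e=cv2.fitEllipse(cv2.convexHull(c)); return np.array([x-h,y-h])+(np.array(e[0])+.5)/4-.5, np.array(e[1])/4
E
python3 - <<'E'
from h import *
import pickle
s=robot.read_state(); p=robot.grab_frame("wrist"); pickle.dump((s,p),open("w3.pkl","wb")); print(np.round(s["eef_pos"],4))
a=robot.grab_frame("scene"); b=robot.grab_frame("side"); pickle.dump((a,b),open("ab.pkl","wb"))
W=[(219,119),(291,139),(361,159),(429,179)];A=[(324,346),(283,308),(246,273),(212,241)];B=[(232,286),(260,259),(284,235),(306,214)]
Xs=[]
for w,q,r in zip(W,A,B):
    rs=[]
    for im,px,st,h in((p,w,s,24),(a,q,None,18),(b,r,None,15)):
        try:
            c,e=blob(im["frame"],px,h,"pad"); rs.append(ray(im,c,st)); print(c.round(1),e.round(1),atz(rs[-1],.015).round(4),end=" | ")
        except Exception as x: print(x)
    X,e=tri(rs); print(X.round(4),round(e,4))
E
```

```text
[0.5756 0.0097 0.292 ]
[216.6 116.8] [36.5 40.1] [0.6191 0.1514 0.015 ] | [323.8 346.9] [28.9 30.3] [0.6178 0.1532 0.015 ] | [231.9 285.7] [17.7 25.3] [0.6175 0.1532 0.015 ] | [0.6183 0.1523 0.0137] 0.001
[289.1 137.3] [36.8 38.2] [0.6278 0.0672 0.015 ] | [283.1 308.5] [26.4 29. ] [0.6266 0.0688 0.015 ] | [259.6 258.6] [15.7 23.4] [0.6265 0.0688 0.015 ] | [0.6271 0.0679 0.014 ] 0.0009
[359.4 157.3] [35.7 37.2] [ 0.6364 -0.0169  0.015 ] | [246.2 273.5] [23.9 28.1] [ 0.6352 -0.0155  0.015 ] | [284.  234.8] [14.1 22. ] [ 0.6351 -0.0157  0.015 ] | [ 0.6357 -0.0165  0.0142] 0.0009
[427.8 176.8] [33.6 37.3] [ 0.645  -0.1013  0.015 ] | [212.  241.2] [21.6 27. ] [ 0.6439 -0.1004  0.015 ] | [305.4 213.7] [12.4 20.8] [ 0.6441 -0.1005  0.015 ] | [ 0.6444 -0.101   0.0146] 0.0007
```

```bash
python3 - <<'E'
from h import *
import pickle
s1,p1=pickle.load(open("w1.pkl","rb"));s3,p3=pickle.load(open("w3.pkl","rb"));a,b=pickle.load(open("ab.pkl","rb"))
G={"50":((53,120),(128,241)),"64":((186,159),(245,272)),"36":((293,221),(342,324)),"78":((397,261),None)}
def tune(im,px,st=None,h=5):
    try:
        c,e=blob(im["frame"],px,h,"bore"); ok=np.linalg.norm(c-px)<4.5
    except Exception as x: print("  fail",x); return None
    print("  ",np.round(px,1),c.round(1),e.round(1),atz(ray(im,c,st),.036).round(4),ok); return ray(im,c,st) if ok else None
for g,(u,v) in G.items():
    print(g); rs=[tune(p1,u,s1)]+([tune(p3,v,s3)] if v else [])
    X=atz(rs[0],.036)
    rs+=[tune(a,proj(a,X),h=5),tune(b,proj(b,X),h=4)]
    X,e=tri([r for r in rs if r]); print("  ->",X.round(4),round(e,4))
tiles=[cv2.resize(im["frame"][int(y)-20:int(y)+20,int(x)-20:int(x)+20],(160,160),interpolation=cv2.INTER_NEAREST) for im,st,k in((p1,s1,0),(a,None,1)) for (x,y) in [ (max(20,G[g][0][0]),G[g][0][1]) if k==0 else proj(a,atz(ray(p1,G[g][0],s1),.036)) for g in G]]
cv2.imwrite("pics/t.png",np.vstack([np.hstack(tiles[:4]),np.hstack(tiles[4:])]))
E
```

```text
50
   [ 53 120] [ 52.7 120.3] [6.4 7.8] [0.4474 0.2034 0.036 ] True
   [128 241] [127.8 241.4] [5.9 6.7] [0.4473 0.2036 0.036 ] True
   [435.7 297. ] [436.9 296.8] [4.1 4.9] [0.4458 0.2042 0.036 ] True
   [290.6 340.1] [290.5 340. ] [4.  5.8] [0.4478 0.2033 0.036 ] True
  -> [0.4471 0.2037 0.0364] 0.0012
64
   [186 159] [182.8 160.2] [6.9 7.7] [0.4575 0.0615 0.036 ] True
   [245 272] [244.6 274.5] [6.4 6.6] [0.4573 0.0614 0.036 ] True
   [365.2 238.2] [366.1 237.9] [3.8 4.5] [0.456  0.0619 0.036 ] True
   [337.1 284.2] [336.9 283.9] [3.4 5. ] [0.4582 0.0611 0.036 ] True
  -> [0.4573 0.0617 0.0367] 0.0011
36
   [293 221] [292.7 221.9] [6.1 6.4] [ 0.4356 -0.0767  0.036 ] True
   [342 324] [343.  326.2] [6.3 7.5] [ 0.4351 -0.0774  0.036 ] True
   [320.4 179.8] [321. 179.] [4.1 5.2] [ 0.4337 -0.0774  0.036 ] True
   [387.5 247.4] [387.5 246.9] [3.1 4.6] [ 0.4363 -0.078   0.036 ] True
  -> [ 0.4355 -0.0766  0.0374] 0.001
78
   [397 261] [396.6 261.7] [6.2 6.7] [ 0.4347 -0.2107  0.036 ] True
   [274.5 136.4] [275.4 136.1] [4.5 5.3] [ 0.4331 -0.2102  0.036 ] True
   [419.2 214.3] [419.2 213.9] [3.1 4.3] [ 0.4354 -0.2121  0.036 ] True
  -> [ 0.4345 -0.2096  0.0375] 0.0009
```

View pics/t.png

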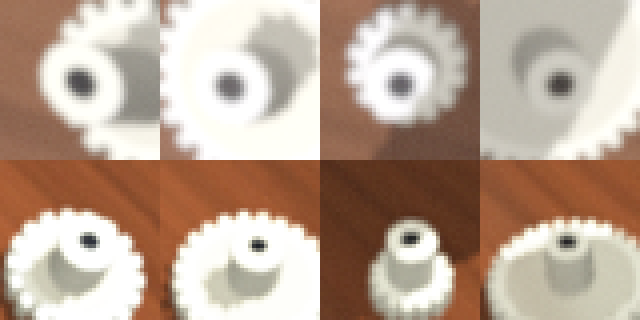

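All four hub tops measure 36–37 mm high and the pad tops about 14 mm, which matches the text. Gear 64 goes first.

Call:
carry_out([
  {"travel":[-0.38,-0.38,0.71],"delta_rot":[0,0,0],"jaw":-0.1},
  {"travel":[-0.38,-0.38,0.71],"delta_rot":[0,0,0],"jaw":-0.1},
  {"travel":[-0.38,-0.38,0.71],"delta_rot":[0,0,0],"jaw":-0.1},
  {"travel":[-0.38,-0.38,0.71],"delta_rot":[0,0,0],"jaw":-0.1},
  {"travel":[-0.38,-0.38,0.71],"delta_rot":[0,0,0],"jaw":-0.1},
  {"travel":[-0.38,-0.38,0.71],"delta_rot":[0,0,0],"jaw":-0.1},
  {"travel":[0,0,0],"delta_rot":[0,0,0],"jaw":-0.1},
  {"travel":[0,0,0],"delta_rot":[0,0,0],"jaw":-0.1},
])

```text
time_s: 4.1
eef_pos: [0.4567, 0.0601, 0.1226]
orientation: [3.088, 0.577, -0.0]
force: [0.9, -0.7, 0.8]
finger_gap: 0.549
grasp_force: 0.0
```

```bash
cat > go.py <<'E'
# units along the tool's axes from where the TCP stands to the given x y z, plus levelling turn and yaw; with "hub", checks hub position
import sys
from h import *
s=robot.read_state(); Rt=R.from_rotvec(s["orientation"]).as_matrix()
pos=np.array(s["eef_pos"])
if len(sys.argv)>4:
    X=np.array([float(sys.argv[1]),float(sys.argv[2]),.036]); p=robot.grab_frame("wrist"); u=proj(p,X,s)
    c,e=blob(p["frame"],u,9,"bore"); print("hub seen",atz(ray(p,c,s),.036).round(4),"px",u.round(1),c.round(1),e.round(1))
t=[float(v) for v in sys.argv[1:4]]
print("t",round(s["time_s"],2),"pos",pos.round(4),"gap",round(s["finger_gap"],3),"tilt",np.round(Rt[:,2],4))
print("units",(Rt.T@(np.array(t)-pos)/.04).round(3))
E
python3 go.py .4572 .0615 .025 hub
```

```text
hub seen [0.4576 0.0615 0.036 ] px [317.1 244.2] [317.3 243.7] [11.7 12.3]
t 4.1 pos [0.4567 0.0601 0.1226] gap 0.549 tilt [-2.e-04 -6.e-04 -1.e+00]
units [ 0.025 -0.029  2.44 ]
```

Call:
carry_out([
  {"travel":[0.03,-0.03,0.6],"delta_rot":[0,0,0],"jaw":-0.1},
  {"travel":[0,0,0.6],"delta_rot":[0,0,0],"jaw":-0.1},
  {"travel":[0,0,0.6],"delta_rot":[0,0,0],"jaw":-0.1},
  {"travel":[0,0,0.4],"delta_rot":[0,0,0],"jaw":-0.1},
  {"travel":[0,0,0.22],"delta_rot":[0,0,0],"jaw":-0.1},
  {"travel":[0,0,0],"delta_rot":[0,0,0],"jaw":-0.1},
])

```text
time_s: 4.75
eef_pos: [0.4581, 0.0622, 0.0254]
orientation: [3.088, 0.578, -0.0]
force: [0.3, 0.2, 0.2]
finger_gap: 0.55
grasp_force: 0.0
```

Call:
carry_out([
  {"travel":[0,0,0],"delta_rot":[0,0,0],"jaw":1},
  {"travel":[0,0,0],"delta_rot":[0,0,0],"jaw":1},
  {"travel":[0,0,0],"delta_rot":[0,0,0],"jaw":1},
  {"travel":[0,0,0],"delta_rot":[0,0,0],"jaw":1},
  {"travel":[0,0,0],"delta_rot":[0,0,0],"jaw":1},
], grip_force=40)

```text
time_s: 5.25
eef_pos: [0.4584, 0.0627, 0.0267]
orientation: [3.088, 0.579, 0.003]
force: [-0.2, -0.4, 5.7]
finger_gap: 0.242
grasp_force: 38.8
```

Call:
carry_out([
  {"travel":[0,0,-0.6],"delta_rot":[0,0,0],"jaw":1},
  {"travel":[0,0,-0.8],"delta_rot":[0,0,0],"jaw":1},
  {"travel":[0.3,0.3,-0.6],"delta_rot":[0,0,0],"jaw":1},
  {"travel":[0.65,0.65,0],"delta_rot":[0,0,0],"jaw":1},
  {"travel":[0.65,0.65,0],"delta_rot":[0,0,0],"jaw":1},
  {"travel":[0.65,0.65,0],"delta_rot":[0,0,0],"jaw":1},
  {"travel":[0.65,0.65,0],"delta_rot":[0,0,0],"jaw":1},
  {"travel":[0.5,0.5,0],"delta_rot":[0,0,0],"jaw":1},
])

```text
time_s: 6.05
eef_pos: [0.6357, -0.0162, 0.1065]
orientation: [3.088, 0.577, 0.002]
force: [-0.5, 0.3, -0.8]
finger_gap: 0.238
grasp_force: 39.3
```

Call:
carry_out([
  {"travel":[0,0,0],"delta_rot":[0,0,0],"jaw":1},
  {"travel":[0,0,0],"delta_rot":[0,0,0],"jaw":1},
])

```text
time_s: 6.25
eef_pos: [0.6337, -0.015, 0.1059]
orientation: [-3.088, -0.578, -0.0]
force: [-0.5, 0.6, -0.7]
finger_gap: 0.24
grasp_force: 39.3
```

```bash
python3 go.py .6355 -.016 .0417; python3 - <<'E'
from h import *
s=robot.read_state(); p=robot.grab_frame("wrist"); f=p["frame"]; cv2.imwrite("pics/g64.png",f[100:400,120:520])
E
```

```text
t 6.25 pos [ 0.6337 -0.015   0.1059] gap 0.24 tilt [ 3.e-04  3.e-04 -1.e+00]
units [0.032 0.039 1.605]
```

View pics/g64.png

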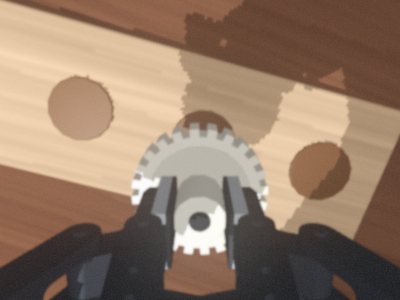

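Gear 64 hangs level in the fingers, hub bore at frame pixel (320,321), with pad 3 just beneath it. I'll check its offset in the hand.

```bash
cat > hand.py <<'E'
# hub's offset from the TCP (tool axes, mm) when held; argument: grasp TCP height
import sys
from h import *
s=robot.read_state(); p=robot.grab_frame("wrist"); Rt=R.from_rotvec(s["orientation"]).as_matrix(); pos=np.array(s["eef_pos"])
z=pos[2]+.036-float(sys.argv[1]); u=proj(p,[pos[0],pos[1],z],s); c,e=blob(p["frame"],u,7,"bore")
print("px",u.round(1),c.round(1),e.round(1),"offset mm",(Rt.T@(atz(ray(p,c,s),z)-[*pos[:2],z])*1000).round(1))
E
python3 hand.py .0267
```

```text
px [318.4 319.1] [318.6 320.2] [17.6 20. ] offset mm [-0.5  0.1 -0. ]
```

Call:
carry_out([
  {"travel":[0.05,0.04,0.5],"delta_rot":[0,0,0],"jaw":1},
  {"travel":[0,0,0.5],"delta_rot":[0,0,0],"jaw":1},
  {"travel":[0,0,0.3],"delta_rot":[0,0,0],"jaw":1},
  {"travel":[0,0,0.2],"delta_rot":[0,0,0],"jaw":1},
  {"travel":[0,0,0],"delta_rot":[0,0,0],"jaw":1},
  {"travel":[0,0,0],"delta_rot":[0,0,0],"jaw":1},
])

```text
time_s: 6.95
eef_pos: [0.6363, -0.0154, 0.0461]
orientation: [-3.088, -0.579, -0.001]
force: [0.7, -0.6, -0.7]
finger_gap: 0.239
grasp_force: 39.3
```

```bash
python3 go.py .6355 -.016 .0415
```

```text
t 6.95 pos [ 0.6363 -0.0154  0.0461] gap 0.239 tilt [ 5.e-04  1.e-04 -1.e+00]
units [-0.024  0.008  0.116]
```

Call:
carry_out([
  {"travel":[-0.01,0.01,0.06],"delta_rot":[0,0,0],"jaw":1},
  {"travel":[0,0,0.06],"delta_rot":[0,0,0],"jaw":1},
  {"travel":[0,0,0],"delta_rot":[0,0,0],"jaw":1},
])

```text
time_s: 7.25
eef_pos: [0.6363, -0.0162, 0.0417]
orientation: [3.087, 0.579, 0.002]
force: [-3.6, -1.3, 11.1]
finger_gap: 0.24
grasp_force: 40.5
```

Call:
carry_out([
  {"travel":[0,0,0],"delta_rot":[0,0,0],"jaw":0},
  {"travel":[0,0,0],"delta_rot":[0,0,0],"jaw":0},
  {"travel":[0,0,0],"delta_rot":[0,0,0],"jaw":0},
  {"travel":[0,0,-0.4],"delta_rot":[0,0,0],"jaw":0},
  {"travel":[0,0,-0.8],"delta_rot":[0,0,0],"jaw":0},
  {"travel":[0,0,-0.8],"delta_rot":[0,0,0],"jaw":0},
])

```text
time_s: 7.85
eef_pos: [0.6355, -0.0159, 0.1224]
orientation: [-3.087, -0.579, 0.001]
force: [1.1, 0.1, 0.4]
finger_gap: 0.498
grasp_force: 0.0
```

```bash
python3 go.py .4352 -.0773 .12; python3 - <<'E'
from h import *
s=robot.read_state(); p=robot.grab_frame("wrist")
u=proj(p,[.6355,-.016,.051],s); c,e=blob(p["frame"],u,9,"bore"); print("hub",atz(ray(p,c,s),.051).round(4),e.round(1))
E
```

```text
t 7.85 pos [ 0.6355 -0.0159  0.1224] gap 0.498 tilt [-7.e-04  3.e-04 -1.e+00]
units [-5.224 -0.386  0.062]
hub [ 0.6352 -0.017   0.051 ] [12.5 13.2]
```

Gear 64 sits about 1 mm from its pad centre. Gear 36 is next.

Call:
carry_out([
  {"travel":[-0.75,-0.06,0],"delta_rot":[0,0,0],"jaw":-0.1},
  {"travel":[-0.75,-0.06,0],"delta_rot":[0,0,0],"jaw":-0.1},
  {"travel":[-0.75,-0.06,0],"delta_rot":[0,0,0],"jaw":-0.1},
  {"travel":[-0.75,-0.06,0],"delta_rot":[0,0,0],"jaw":-0.1},
  {"travel":[-0.75,-0.06,0],"delta_rot":[0,0,0],"jaw":-0.1},
  {"travel":[-0.75,-0.06,0],"delta_rot":[0,0,0],"jaw":-0.1},
  {"travel":[-0.7,-0.03,0],"delta_rot":[0,0,0],"jaw":-0.1},
  {"travel":[0,0,0],"delta_rot":[0,0,0],"jaw":-0.1},
])

```text
time_s: 8.7
eef_pos: [0.4334, -0.0783, 0.1214]
orientation: [3.087, 0.576, -0.002]
force: [0.0, 0.6, -0.1]
finger_gap: 0.55
grasp_force: 0.0
```

Call:
carry_out([
  {"travel":[0,0,0],"delta_rot":[0,0,0],"jaw":-0.1},
  {"travel":[0,0,0],"delta_rot":[0,0,0],"jaw":-0.1},
])

```text
time_s: 8.9
eef_pos: [0.4374, -0.0766, 0.1213]
orientation: [3.087, 0.58, 0.002]
force: [0.7, 0.1, -0.2]
finger_gap: 0.55
grasp_force: 0.0
```

```bash
python3 go.py .4352 -.0773 .027 hub
```

```text
hub seen [ 0.4357 -0.0766  0.036 ] px [318.5 249.7] [317.8 248.6] [10.8 11.2]
t 8.9 pos [ 0.4374 -0.0766  0.1213] gap 0.55 tilt [ 0.0014  0.     -1.    ]
units [-0.061 -0.006  2.359]
```

Call:
carry_out([
  {"travel":[-0.04,-0.01,0.6],"delta_rot":[0,0,0],"jaw":-0.1},
  {"travel":[0,0,0.6],"delta_rot":[0,0,0],"jaw":-0.1},
  {"travel":[0,0,0.6],"delta_rot":[0,0,0],"jaw":-0.1},
  {"travel":[0,0,0.4],"delta_rot":[0,0,0],"jaw":-0.1},
  {"travel":[0,0,0.15],"delta_rot":[0,0,0],"jaw":-0.1},
  {"travel":[0,0,0],"delta_rot":[0,0,0],"jaw":-0.1},
])

```text
time_s: 9.55
eef_pos: [0.4348, -0.0766, 0.0262]
orientation: [-3.087, -0.58, 0.002]
force: [0.4, -0.0, 0.2]
finger_gap: 0.548
grasp_force: 0.0
```

Call:
carry_out([
  {"travel":[0,0,0],"delta_rot":[0,0,0],"jaw":1},
  {"travel":[0,0,0],"delta_rot":[0,0,0],"jaw":1},
  {"travel":[0,0,0],"delta_rot":[0,0,0],"jaw":1},
  {"travel":[0,0,0],"delta_rot":[0,0,0],"jaw":1},
  {"travel":[0,0,0],"delta_rot":[0,0,0],"jaw":1},
])

```text
time_s: 10.05
eef_pos: [0.4354, -0.0771, 0.0276]
orientation: [3.087, 0.579, 0.003]
force: [-1.7, 1.6, 7.9]
finger_gap: 0.239
grasp_force: 39.1
```

```bash
python3 go.py .618 .1524 .12
```

```text
t 10.05 pos [ 0.4354 -0.0771  0.0276] gap 0.239 tilt [ 1.7e-03 -2.0e-04 -1.0e+00]
units [ 6.337 -3.693 -2.303]
```

Call:
carry_out([
  {"travel":[0,0,-0.6],"delta_rot":[0,0,0],"jaw":1},
  {"travel":[0,0,-0.8],"delta_rot":[0,0,0],"jaw":1},
  {"travel":[0.35,-0.2,-0.8],"delta_rot":[0,0,0],"jaw":1},
  {"travel":[0.8,-0.46,0],"delta_rot":[0,0,0],"jaw":1},
  {"travel":[0.8,-0.46,0],"delta_rot":[0,0,0],"jaw":1},
  {"travel":[0.8,-0.46,0],"delta_rot":[0,0,0],"jaw":1},
  {"travel":[0.8,-0.46,0],"delta_rot":[0,0,0],"jaw":1},
  {"travel":[0.8,-0.46,0],"delta_rot":[0,0,0],"jaw":1},
])

```text
time_s: 10.85
eef_pos: [0.5616, 0.0802, 0.1154]
orientation: [3.088, 0.578, 0.001]
force: [0.1, -0.7, -0.6]
finger_gap: 0.24
grasp_force: 39.2
```

Call:
carry_out([
  {"travel":[0.75,-0.46,0],"delta_rot":[0,0,0],"jaw":1},
  {"travel":[0.75,-0.46,0],"delta_rot":[0,0,0],"jaw":1},
  {"travel":[0.4,-0.25,0],"delta_rot":[0,0,0],"jaw":1},
  {"travel":[0,0,0],"delta_rot":[0,0,0],"jaw":1},
  {"travel":[0,0,0],"delta_rot":[0,0,0],"jaw":1},
])

```text
time_s: 11.35
eef_pos: [0.6143, 0.1501, 0.1149]
orientation: [3.088, 0.58, -0.0]
force: [-0.2, -1.2, 0.0]
finger_gap: 0.235
grasp_force: 39.2
```

```bash
python3 go.py .618 .1524 .0425; python3 hand.py .0276
```

```text
t 11.35 pos [0.6143 0.1501 0.1149] gap 0.235 tilt [-1.e-04 -2.e-04 -1.e+00]
units [ 0.107 -0.02   1.81 ]
px [318.4 318. ] [318.6 316.4] [17.5 19.8] offset mm [ 0.7  0.1 -0. ]
```

Call:
carry_out([
  {"travel":[0.08,-0.02,0.5],"delta_rot":[0,0,0],"jaw":1},
  {"travel":[0,0,0.6],"delta_rot":[0,0,0],"jaw":1},
  {"travel":[0,0,0.4],"delta_rot":[0,0,0],"jaw":1},
  {"travel":[0,0,0.15],"delta_rot":[0,0,0],"jaw":1},
  {"travel":[0,0,0],"delta_rot":[0,0,0],"jaw":1},
  {"travel":[0,0,0],"delta_rot":[0,0,0],"jaw":1},
])

```text
time_s: 12.0
eef_pos: [0.6176, 0.1522, 0.0495]
orientation: [-3.088, -0.579, -0.001]
force: [-1.0, -0.3, 0.3]
finger_gap: 0.236
grasp_force: 39.2
```

```bash
python3 go.py .618 .1524 .0422
```

```text
t 12.0 pos [0.6176 0.1522 0.0495] gap 0.236 tilt [ 8.e-04  2.e-04 -1.e+00]
units [ 0.012 -0.001  0.183]
```

Call:
carry_out([
  {"travel":[0,0,0.1],"delta_rot":[0,0,0],"jaw":1},
  {"travel":[0,0,0.08],"delta_rot":[0,0,0],"jaw":1},
  {"travel":[0,0,0],"delta_rot":[0,0,0],"jaw":1},
])

```text
time_s: 12.3
eef_pos: [0.6177, 0.1523, 0.0427]
orientation: [3.088, 0.579, 0.002]
force: [-3.7, -2.1, 13.4]
finger_gap: 0.243
grasp_force: 40.6
```

Call:
carry_out([
  {"travel":[0,0,0],"delta_rot":[0,0,0],"jaw":0},
  {"travel":[0,0,0],"delta_rot":[0,0,0],"jaw":0},
  {"travel":[0,0,0],"delta_rot":[0,0,0],"jaw":0},
  {"travel":[0,0,-0.4],"delta_rot":[0,0,0],"jaw":0},
  {"travel":[0,0,-0.8],"delta_rot":[0,0,0],"jaw":0},
  {"travel":[0,0,-0.8],"delta_rot":[0,0,0],"jaw":0},
])

```text
time_s: 12.9
eef_pos: [0.6169, 0.1523, 0.1231]
orientation: [-3.087, -0.579, 0.001]
force: [0.3, 0.5, 1.1]
finger_gap: 0.499
grasp_force: 0.0
```

```bash
cat > chk.py <<'E'
import sys
from h import *
s=robot.read_state(); p=robot.grab_frame("wrist")
u=proj(p,[float(sys.argv[1]),float(sys.argv[2]),.051],s); c,e=blob(p["frame"],u,9,"bore"); print("hub",atz(ray(p,c,s),.051).round(4),e.round(1))
E
python3 chk.py .618 .1524; python3 go.py .4469 .2036 .12
```

```text
hub [0.6184 0.1521 0.051 ] [12.5 13.2]
t 12.95 pos [0.6194 0.1532 0.1289] gap 0.497 tilt [ 0.0058  0.0018 -1.    ]
units [-3.563 -2.736  0.2  ]
```

Gear 36 is centred on its pad. Gear 50 is next.

Call:
carry_out([
  {"travel":[-0.7,-0.54,0],"delta_rot":[0,0,0],"jaw":-0.1},
  {"travel":[-0.7,-0.54,0],"delta_rot":[0,0,0],"jaw":-0.1},
  {"travel":[-0.7,-0.54,0],"delta_rot":[0,0,0],"jaw":-0.1},
  {"travel":[-0.7,-0.54,0],"delta_rot":[0,0,0],"jaw":-0.1},
  {"travel":[-0.7,-0.54,0.1],"delta_rot":[0,0,0],"jaw":-0.1},
  {"travel":[-0.07,-0.04,0.1],"delta_rot":[0,0,0],"jaw":-0.1},
  {"travel":[0,0,0],"delta_rot":[0,0,0],"jaw":-0.1},
  {"travel":[0,0,0],"delta_rot":[0,0,0],"jaw":-0.1},
])

```text
time_s: 13.75
eef_pos: [0.4454, 0.2026, 0.1142]
orientation: [-3.088, -0.578, -0.002]
force: [-0.1, -0.4, -0.3]
finger_gap: 0.545
grasp_force: 0.0
```

```bash
python3 go.py .4469 .2036 .027 hub
```

```text
hub seen [0.4473 0.2036 0.036 ] px [318.2 247.1] [318.4 246.5] [11.7 12.2]
t 13.75 pos [0.4454 0.2026 0.1142] gap 0.545 tilt [ 1.1e-03  3.0e-04 -1.0e+00]
units [ 0.042 -0.01   2.18 ]
```

Call:
carry_out([
  {"travel":[0.05,-0.01,0.5],"delta_rot":[0,0,0],"jaw":-0.1},
  {"travel":[0,0,0.6],"delta_rot":[0,0,0],"jaw":-0.1},
  {"travel":[0,0,0.6],"delta_rot":[0,0,0],"jaw":-0.1},
  {"travel":[0,0,0.35],"delta_rot":[0,0,0],"jaw":-0.1},
  {"travel":[0,0,0.13],"delta_rot":[0,0,0],"jaw":-0.1},
  {"travel":[0,0,0],"delta_rot":[0,0,0],"jaw":-0.1},
])

```text
time_s: 14.4
eef_pos: [0.4462, 0.2037, 0.0261]
orientation: [3.088, 0.579, -0.001]
force: [-0.3, -0.2, 0.2]
finger_gap: 0.551
grasp_force: 0.0
```

Call:
carry_out([
  {"travel":[0,0,0],"delta_rot":[0,0,0],"jaw":1},
  {"travel":[0,0,0],"delta_rot":[0,0,0],"jaw":1},
  {"travel":[0,0,0],"delta_rot":[0,0,0],"jaw":1},
  {"travel":[0,0,0],"delta_rot":[0,0,0],"jaw":1},
  {"travel":[0,0,0],"delta_rot":[0,0,0],"jaw":1},
])

```text
time_s: 14.9
eef_pos: [0.4467, 0.2039, 0.0274]
orientation: [-3.088, -0.579, -0.003]
force: [0.1, 0.3, 6.2]
finger_gap: 0.243
grasp_force: 38.9
```

```bash
python3 go.py .6268 .0682 .12
```

```text
t 14.9 pos [0.4467 0.2039 0.0274] gap 0.243 tilt [ 1.6e-03  5.0e-04 -1.0e+00]
units [ 2.971  4.793 -2.31 ]
```

Call:
carry_out([
  {"travel":[0,0,-0.6],"delta_rot":[0,0,0],"jaw":1},
  {"travel":[0,0,-0.9],"delta_rot":[0,0,0],"jaw":1},
  {"travel":[0.2,0.3,-0.8],"delta_rot":[0,0,0],"jaw":1},
  {"travel":[0.48,0.76,0],"delta_rot":[0,0,0],"jaw":1},
  {"travel":[0.48,0.76,0],"delta_rot":[0,0,0],"jaw":1},
  {"travel":[0.48,0.76,0],"delta_rot":[0,0,0],"jaw":1},
  {"travel":[0.48,0.76,0],"delta_rot":[0,0,0],"jaw":1},
  {"travel":[0.48,0.76,0],"delta_rot":[0,0,0],"jaw":1},
])

```text
time_s: 15.7
eef_pos: [0.6038, 0.0874, 0.1193]
orientation: [3.088, 0.579, 0.002]
force: [0.6, 1.2, -0.2]
finger_gap: 0.239
grasp_force: 39.2
```

Call:
carry_out([
  {"travel":[0.3,0.5,0],"delta_rot":[0,0,0],"jaw":1},
  {"travel":[0.1,0.2,0],"delta_rot":[0,0,0],"jaw":1},
  {"travel":[0,0,0],"delta_rot":[0,0,0],"jaw":1},
  {"travel":[0,0,0],"delta_rot":[0,0,0],"jaw":1},
])

```text
time_s: 16.1
eef_pos: [0.6267, 0.0692, 0.1186]
orientation: [-3.087, -0.58, 0.0]
force: [-1.1, 0.0, -0.9]
finger_gap: 0.236
grasp_force: 39.2
```

```bash
python3 go.py .6268 .0682 .0422; python3 hand.py .0274
```

```text
t 16.1 pos [0.6267 0.0692 0.1186] gap 0.236 tilt [-2.e-04  5.e-04 -1.e+00]
units [-0.007  0.026  1.91 ]
px [318.4 318.2] [318.5 316.6] [18.1 19.8] offset mm [ 0.7  0.  -0. ]
```

Call:
carry_out([
  {"travel":[-0.02,0.03,0.5],"delta_rot":[0,0,0],"jaw":1},
  {"travel":[0,0,0.6],"delta_rot":[0,0,0],"jaw":1},
  {"travel":[0,0,0.45],"delta_rot":[0,0,0],"jaw":1},
  {"travel":[0,0,0.2],"delta_rot":[0,0,0],"jaw":1},
  {"travel":[0,0,0],"delta_rot":[0,0,0],"jaw":1},
  {"travel":[0,0,0],"delta_rot":[0,0,0],"jaw":1},
])

```text
time_s: 16.75
eef_pos: [0.6274, 0.0674, 0.0492]
orientation: [-3.087, -0.58, -0.001]
force: [-0.2, -0.7, -0.3]
finger_gap: 0.239
grasp_force: 39.2
```

```bash
python3 go.py .6264 .068 .0422
```

```text
t 16.75 pos [0.6274 0.0674 0.0492] gap 0.239 tilt [ 8.e-04  3.e-04 -1.e+00]
units [-0.018 -0.022  0.175]
```

Call:
carry_out([
  {"travel":[-0.02,-0.02,0.1],"delta_rot":[0,0,0],"jaw":1},
  {"travel":[0,0,0.08],"delta_rot":[0,0,0],"jaw":1},
  {"travel":[0,0,0],"delta_rot":[0,0,0],"jaw":1},
])

```text
time_s: 17.05
eef_pos: [0.6265, 0.0675, 0.0424]
orientation: [3.087, 0.579, 0.002]
force: [-5.0, -0.3, 15.4]
finger_gap: 0.239
grasp_force: 40.8
```

Call:
carry_out([
  {"travel":[0,0,0],"delta_rot":[0,0,0],"jaw":0},
  {"travel":[0,0,0],"delta_rot":[0,0,0],"jaw":0},
  {"travel":[0,0,0],"delta_rot":[0,0,0],"jaw":0},
  {"travel":[0,0,-0.4],"delta_rot":[0,0,0],"jaw":0},
  {"travel":[0,0,-0.8],"delta_rot":[0,0,0],"jaw":0},
  {"travel":[0,0,-0.8],"delta_rot":[0,0,0],"jaw":0},
])

```text
time_s: 17.65
eef_pos: [0.6259, 0.0674, 0.1228]
orientation: [-3.087, -0.579, 0.001]
force: [0.1, -0.5, 0.0]
finger_gap: 0.502
grasp_force: 0.0
```

```bash
python3 chk.py .6268 .0682; python3 go.py .4345 -.2110 .12
```

```text
hub [0.6271 0.0673 0.051 ] [12.6 13.1]
t 17.7 pos [0.6284 0.068  0.1284] gap 0.5 tilt [ 0.0059  0.001  -1.    ]
units [-7.047  4.744  0.176]
```

Gear 50 is within about 1 mm of its pad centre. Gear 78 is last.

Call:
carry_out([
  {"travel":[-0.78,0.52,0],"delta_rot":[0,0,0],"jaw":-0.1},
  {"travel":[-0.78,0.52,0],"delta_rot":[0,0,0],"jaw":-0.1},
  {"travel":[-0.78,0.52,0],"delta_rot":[0,0,0],"jaw":-0.1},
  {"travel":[-0.78,0.52,0],"delta_rot":[0,0,0],"jaw":-0.1},
  {"travel":[-0.78,0.52,0],"delta_rot":[0,0,0],"jaw":-0.1},
  {"travel":[-0.78,0.52,0],"delta_rot":[0,0,0],"jaw":-0.1},
  {"travel":[-0.78,0.52,0],"delta_rot":[0,0,0],"jaw":-0.1},
  {"travel":[-0.78,0.52,0],"delta_rot":[0,0,0],"jaw":-0.1},
])

```text
time_s: 18.5
eef_pos: [0.4531, -0.1794, 0.1221]
orientation: [3.087, 0.579, 0.002]
force: [1.2, -0.1, 0.5]
finger_gap: 0.556
grasp_force: 0.0
```

Call:
carry_out([
  {"travel":[-0.6,0.4,0],"delta_rot":[0,0,0],"jaw":-0.1},
  {"travel":[-0.15,0.1,0],"delta_rot":[0,0,0],"jaw":-0.1},
  {"travel":[0,0,0],"delta_rot":[0,0,0],"jaw":-0.1},
  {"travel":[0,0,0],"delta_rot":[0,0,0],"jaw":-0.1},
])

```text
time_s: 18.9
eef_pos: [0.4339, -0.2071, 0.1217]
orientation: [3.087, 0.58, 0.002]
force: [0.4, 0.2, 0.1]
finger_gap: 0.549
grasp_force: 0.0
```

```bash
python3 go.py .4345 -.2110 .028 hub
```

```text
hub seen [ 0.4349 -0.2108  0.036 ] px [324.5 247.5] [324.5 246.8] [11.8 12.4]
t 18.9 pos [ 0.4339 -0.2071  0.1217] gap 0.549 tilt [ 0.001 -0.    -1.   ]
units [-0.025  0.095  2.341]
```

Call:
carry_out([
  {"travel":[-0.01,0.09,0.6],"delta_rot":[0,0,0],"jaw":-0.1},
  {"travel":[0,0,0.6],"delta_rot":[0,0,0],"jaw":-0.1},
  {"travel":[0,0,0.6],"delta_rot":[0,0,0],"jaw":-0.1},
  {"travel":[0,0,0.4],"delta_rot":[0,0,0],"jaw":-0.1},
  {"travel":[0,0,0.14],"delta_rot":[0,0,0],"jaw":-0.1},
  {"travel":[0,0,0],"delta_rot":[0,0,0],"jaw":-0.1},
])

```text
time_s: 19.55
eef_pos: [0.4343, -0.2103, 0.0271]
orientation: [-3.086, -0.581, 0.001]
force: [-0.0, 0.0, 0.1]
finger_gap: 0.549
grasp_force: 0.0
```

Call:
carry_out([
  {"travel":[0,0,0],"delta_rot":[0,0,0],"jaw":1},
  {"travel":[0,0,0],"delta_rot":[0,0,0],"jaw":1},
  {"travel":[0,0,0],"delta_rot":[0,0,0],"jaw":1},
  {"travel":[0,0,0],"delta_rot":[0,0,0],"jaw":1},
  {"travel":[0,0,0],"delta_rot":[0,0,0],"jaw":1},
])

```text
time_s: 20.05
eef_pos: [0.4348, -0.2113, 0.0285]
orientation: [3.087, 0.579, 0.002]
force: [-0.5, 2.3, 7.2]
finger_gap: 0.24
grasp_force: 39.0
```

```bash
python3 go.py .6442 -.1007 .12
```

```text
t 20.05 pos [ 0.4348 -0.2113  0.0285] gap 0.24 tilt [ 1.6e-03 -5.0e-04 -1.0e+00]
units [ 5.885 -0.676 -2.28 ]
```

Call:
carry_out([
  {"travel":[0,0,-0.6],"delta_rot":[0,0,0],"jaw":1},
  {"travel":[0,0,-0.9],"delta_rot":[0,0,0],"jaw":1},
  {"travel":[0.35,-0.04,-0.8],"delta_rot":[0,0,0],"jaw":1},
  {"travel":[0.8,-0.09,0],"delta_rot":[0,0,0],"jaw":1},
  {"travel":[0.8,-0.09,0],"delta_rot":[0,0,0],"jaw":1},
  {"travel":[0.8,-0.09,0],"delta_rot":[0,0,0],"jaw":1},
  {"travel":[0.8,-0.09,0],"delta_rot":[0,0,0],"jaw":1},
  {"travel":[0.8,-0.09,0],"delta_rot":[0,0,0],"jaw":1},
])

```text
time_s: 20.85
eef_pos: [0.5903, -0.1294, 0.1203]
orientation: [3.087, 0.578, 0.001]
force: [0.3, -0.8, -0.6]
finger_gap: 0.237
grasp_force: 39.2
```

Call:
carry_out([
  {"travel":[0.75,-0.09,0],"delta_rot":[0,0,0],"jaw":1},
  {"travel":[0.6,-0.07,0],"delta_rot":[0,0,0],"jaw":1},
  {"travel":[0.15,-0.02,0],"delta_rot":[0,0,0],"jaw":1},
  {"travel":[0,0,0],"delta_rot":[0,0,0],"jaw":1},
  {"travel":[0,0,0],"delta_rot":[0,0,0],"jaw":1},
])

```text
time_s: 21.35
eef_pos: [0.6417, -0.1022, 0.1197]
orientation: [3.088, 0.578, -0.001]
force: [0.3, 0.3, -0.8]
finger_gap: 0.237
grasp_force: 39.3
```

```bash
python3 go.py .6442 -.1007 .0433; python3 hand.py .0285
```

```text
t 21.35 pos [ 0.6417 -0.1022  0.1197] gap 0.237 tilt [-4.e-04 -4.e-04 -1.e+00]
units [ 0.073 -0.013  1.91 ]
px [318.4 316.8] [318.5 315.4] [17.8 19.7] offset mm [ 0.6  0.  -0. ]
```

Call:
carry_out([
  {"travel":[0.06,-0.01,0.5],"delta_rot":[0,0,0],"jaw":1},
  {"travel":[0,0,0.6],"delta_rot":[0,0,0],"jaw":1},
  {"travel":[0,0,0.45],"delta_rot":[0,0,0],"jaw":1},
  {"travel":[0,0,0.2],"delta_rot":[0,0,0],"jaw":1},
  {"travel":[0,0,0],"delta_rot":[0,0,0],"jaw":1},
  {"travel":[0,0,0],"delta_rot":[0,0,0],"jaw":1},
])

```text
time_s: 22.0
eef_pos: [0.6448, -0.1004, 0.0502]
orientation: [3.088, 0.579, 0.001]
force: [-0.0, 0.1, -0.3]
finger_gap: 0.24
grasp_force: 39.3
```

```bash
python3 go.py .6438 -.1008 .0433
```

```text
t 22.0 pos [ 0.6448 -0.1004  0.0502] gap 0.24 tilt [ 6.e-04 -0.e+00 -1.e+00]
units [-0.027  0.     0.172]
```

Call:
carry_out([
  {"travel":[-0.02,0,0.1],"delta_rot":[0,0,0],"jaw":1},
  {"travel":[0,0,0.08],"delta_rot":[0,0,0],"jaw":1},
  {"travel":[0,0,0],"delta_rot":[0,0,0],"jaw":1},
])

```text
time_s: 22.3
eef_pos: [0.6442, -0.1007, 0.0436]
orientation: [3.087, 0.579, 0.002]
force: [-5.1, -0.3, 13.2]
finger_gap: 0.241
grasp_force: 40.6
```

Call:
carry_out([
  {"travel":[0,0,0],"delta_rot":[0,0,0],"jaw":0},
  {"travel":[0,0,0],"delta_rot":[0,0,0],"jaw":0},
  {"travel":[0,0,0],"delta_rot":[0,0,0],"jaw":0},
  {"travel":[0,0,-0.4],"delta_rot":[0,0,0],"jaw":0},
  {"travel":[0,0,-0.8],"delta_rot":[0,0,0],"jaw":0},
  {"travel":[0,0,-0.8],"delta_rot":[0,0,0],"jaw":0},
  {"travel":[-0.6,0,-0.8],"delta_rot":[0,0,0],"jaw":0},
  {"travel":[-0.8,0,-0.8],"delta_rot":[0,0,0],"jaw":0},
])

```text
time_s: 23.1
eef_pos: [0.5918, -0.12, 0.1885]
orientation: [-3.087, -0.582, -0.002]
force: [-0.3, -0.5, 0.4]
finger_gap: 0.501
grasp_force: 0.0
```

Call:
carry_out([
  {"travel":[-0.6,-0.6,-0.5],"delta_rot":[0,0,0],"jaw":0},
  {"travel":[-0.6,-0.6,-0.5],"delta_rot":[0,0,0],"jaw":0},
  {"travel":[0,-0.5,0],"delta_rot":[0,0,0],"jaw":0},
  {"travel":[0,0,0],"delta_rot":[0,0,0],"jaw":0},
  {"travel":[0,0,0],"delta_rot":[0,0,0],"jaw":0},
  {"travel":[0,0,0],"delta_rot":[0,0,0],"jaw":0},
])

```text
time_s: 23.7
eef_pos: [0.5225, -0.0754, 0.2265]
orientation: [3.088, 0.578, 0.0]
force: [0.4, 0.1, 0.2]
finger_gap: 0.498
grasp_force: 0.0
```

```bash
python3 - <<'E'
from h import *
s=robot.read_state(); p=robot.grab_frame("wrist"); a=robot.grab_frame("scene"); b=robot.grab_frame("side"); print(s["time_s"],np.round(s["eef_pos"],3))
cv2.imwrite("pics/w9.png",p["frame"]); cv2.imwrite("pics/a9.png",a["frame"])
for x,y in((.618,.1524),(.6268,.0682),(.6355,-.016),(.6442,-.1007)):
    rs=[]
    for im,st,h in((p,s,6),(a,None,5),(b,None,4)):
        u=proj(im,[x,y,.051],st)
        try: c,e=blob(im["frame"],u,h,"bore"); rs.append(ray(im,c,st)); print(atz(rs[-1],.051)[:2].round(4),e.round(0),end=" ")
        except Exception as q: print("-",end=" ")
    if len(rs)>1: print("->",tri(rs)[0].round(4), (np.mean([atz(r,.051)[:2] for r in rs],0)-[x,y]).round(4))
E
```

```text
23.7 [ 0.523 -0.075  0.226]
- [0.6167 0.1526] [5. 5.] [0.619  0.1516] [3. 5.] -> [0.6173 0.1532 0.053 ] [-0.0001 -0.0003]
[0.6269 0.0668] [10. 11.] [0.6254 0.0676] [4. 5.] [0.6279 0.0667] [3. 4.] -> [0.6265 0.0674 0.0517] [-0.0001 -0.0011]
[ 0.635  -0.0173] [10. 11.] [ 0.6336 -0.0167] [4. 5.] [ 0.6362 -0.0176] [3. 4.] -> [ 0.6346 -0.0166  0.052 ] [-0.0006 -0.0012]
[ 0.6444 -0.101 ] [ 9. 10.] [ 0.6429 -0.1006] [5. 6.] [ 0.6455 -0.102 ] [3. 4.] -> [ 0.6438 -0.1001  0.0526] [ 0.0001 -0.0005]
```

View pics/a9.png

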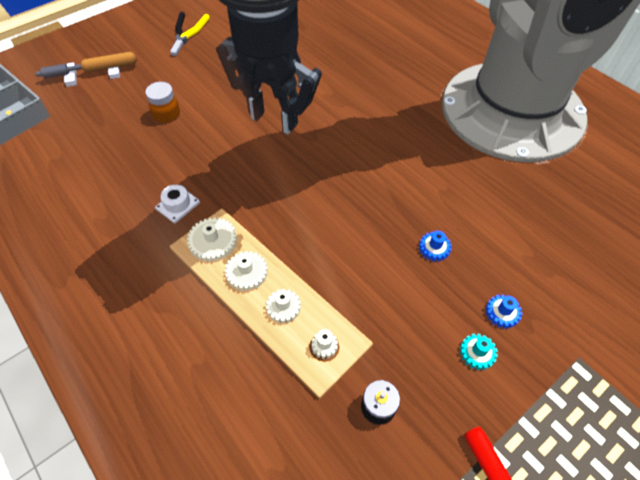

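The four gears sit on their pads in size order, from gear 36 at (324,345) beside the motor to gear 78 at (211,239) beside the housing. All are hub up and within about 1.5 mm of centre, the motor and housing are where they were, and the arm is clear.

```bash
python3 -c "
from plant import robot
print(robot.sign_off())"
```

```text
the job is handed in; nothing more can be done
None
```

The job is handed in: all four gears lie flat, hub up and in size order, each within about 1.5 mm of its pad's centre, smallest by the motor and largest by the housing, after about 24 s of robot time.

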